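# Tap the badge die home in the hand press

## Robot

A 6-joint arm with a two-finger parallel gripper is mounted at the origin on the work surface. World frame = base frame: x ahead of the robot, y to its left, z up, the work surface at z = 0. Lengths are in m, angles in degrees, forces in N, time in s.
With the tool pointing down it reaches from about 0.35 to 1 m from the base axis. Payload 7.1 kg.
Tool frame: the origin (TCP) lies at the very end of the fingers, on their centre line; the grasp point (between the pads) lies 19 mm behind it (bot.hold_point_z is the distance from the TCP to the grasp point, in m); z points along the fingers, y is the line along which they close (so a half turn about z gives the same grasp; the last joint's range is limited). The gripper opens to 85 mm and grips with 20 to 120 N. Pads are 22 mm wide; open, the fingers measure 114 mm over their backs; the gripper's body (76 mm by 85 mm) begins 54 mm behind the grasp point. The pads swing forward as they close: fully open they stand 13 mm farther back than shut.
Start: joints at [-66.864, 24.242, 93.386, -0, 62.372, -1.089], TCP at [0.256, -0.57, 0.231] pointing down, gripper open.
Joint ranges: [-172.04, 172.04], [-51.8, 120.97], [4.93, 147.93], [-75.15, 255.16], [6.16, 154.13], [-145.62, 145.62]. Speed limits (degrees/s): [136.94, 136.94, 172.46, 180, 180, 180].

## Interface

Orientations are given as [roll, pitch, yaw] about the fixed x, y, z axes, in that order (R = Rz(yaw) Ry(pitch) Rx(roll)).
In Python, from workcell import bot gives the robot as it stands.
- The arm moves only by the tool move_arm, never from a script. Its argument "motion" is a list of rows, each a list of 3 entries, a list of its own where there are three numbers: the finger opening in mm, from 0 to 85.4, then the shift along the tool's x, y, z in units of 40 mm (1.0 is 40 mm), then the turn, a rotation vector about the tool's x, y, z in units of 6 degrees (1.0 is 6 degrees). In form: [[grip, [x, y, z], [ax, ay, az]], ...]. A call has 1 to 12 rows; each row shifts and turns the commanded pose from where the row before left it, along the tool's axes as they then stand; what a row does not reach is not made up. A row lasts 1/12 s, in which the tool goes at most 41.7 mm and 7.16 degrees, less where a joint would pass 70% of its speed; a pose out of reach is approached as far as the arm can. A call is refused whole if a number of a shift passes 1 or a number of a turn 1, either way. A call with a gripper value outside its range is refused whole. The fingers move at their own pace and stop on an object; "force" is the grip in N (left out, the last holds). Time passes only in rows, so rows that do not move let the fingers close. It gives the time, the measured TCP pose, the force, the opening and the grip force at its end, in the units of the state.
- bot.observe(): the state, without advancing time (a new reading comes with each control period).
- bot.snapshot(name): name is "scene" or "top"; returns a dict with "color" (384x512x3 uint8, red, green, blue), "fovy" (degrees; the focal length in pixels is half the picture's height over the tangent of half this angle, whatever the lens; pixels are square), "cx", "cy" (the principal point, pixels), "cam_to_world" (4x4, takes a point from camera to world coordinates). Camera axes: x right, y down, z forward; pixel columns grow to the right and rows downward; lengths in m; the calibration is good to about 2 mm. A picture is of the moment at which its call begins. There is no depth.
- bot.sign_off(): hands the job in; it is judged then, once.
Trained networks look in a picture, given as the dict that the camera call returned (one of the last four; its "shot" number tells which), for a name from the list of things; names that differ only in an ending like _2 or _b are one class to them, and where a whole thing is asked for, a point or a joint stands for the part that bears it (a point fixed in the world has none). Each returns a list of dicts, best first, with "score" (0 to 1); they miss things now and then, are a little off and sometimes report something else, mostly with a low value. They report only what shows in the picture. A call takes as long as a camera call. They do not tell look-alikes from the thing itself.
- bot.spot_in(picture, query): "bbox" ([left, top, right, bottom] in pixels, round what is visible of it).
The state is a dict: "time": time; "joint_positions": joint angles; "dq": joint speeds; "effort": joint torques, N m; "tcp_pos": TCP position; "tool_rot": TCP orientation; "force": force on the tool from outside, world axes, zero at the start; "ft_torque": the same for the moment, N m; "opening": finger opening in m; "grip_force": force on a finger pad.
Only numpy, scipy, OpenCV 4.12 (cv2) and the standard library are available. Lean on these libraries where they do the work, as an engineer would, in place of code of your own. Each camera call takes 0.05 s, during which the arm holds its last target. There are 200 camera calls.

## Task

With the brass drift from the tool tray, gently nudge the badge die along its track in the press, a little at a time, until it sits fully home against the stop hidden under the cover plate; touch the die only with the drift, and do not push the stop off its setting. Then lay the drift back in the wide bay of the tray and let go, leaving everything else on the table alone.

Things in the scene. Friction and masses are not known exactly. Their poses are not given: they have to be found in the camera images.
- press: Grey cast hand press, fixed, the column away from the robot, 350 mm high with its raised lever. Origin at table height under the ram; its own x towards its front, y along the die track to its open mouth, z up. Column behind at x = -130; head: x -108 to +48, y -40 to +40 mm, from 157 mm up; the ram's flat shoe (60 x 90 mm along y) from 88 mm up; lever and hub on the -y side.
- track_mouth (a point): Open end of the die track, on its floor (the bed's top, 30 mm above the table), press axes; 30 mm from the press origin along +y. The track runs from here 135 mm along -y between two steel gibs, tops 21 mm over the floor, 60 mm clear between their lips, with 1 mm play beside the die. The bed goes on 95 mm outside (+y) with no gibs.
- cover (a point): Middle of the dark cover plate's top, over the closed end of the track, 62 mm long in y, press axes. It hides the stop: a small block whose face lies 50 to 74 mm from the press origin along -y, set for the job and not to be seen or measured. It is only pinched in place: rigid until the die presses on it with over about 14 N, then it slips.
- die: Loose steel badge die, 0.55 to 0.85 kg, standing in the track, to go along -y. Origin under the middle of its foot, y axis along the track out of the mouth. Foot 72 (x) x 96 (y) x 14 mm; round cup, 52 mm wide, top 34 mm up; at the +y end an upright lug 44 wide, 10 thick, 34 mm high. Slides with 2.5 to 7 N of friction, stays where left, starts 22 to 62 mm short of the stop.
- die_lug (a point): The middle of the outer flat face of the die's lug, 18 mm above the track floor: the place to push. Axes as the die's; the push goes along -y.
- die_heel (a point): The middle of the inner end face of the die's foot, 7 mm above its underside, which meets the stop.
- drift: Loose tapping drift, 0.3 kg, 160 mm long along its own x: square brass bar 18 x 18 x 115 mm in the middle, white nylon nose 17 mm in diameter and 25 mm long at the +x end, short round steel cap at the other. Origin under its middle; axis 9 mm higher. Grip it across its y near the middle.
- drift_nose (a point): The centre of the flat end of the drift's nylon nose; its x axis points out of the nose.
- tray: Fixed wooden tool tray 260 (x) x 180 (y) mm, floor 5 mm thick, walls up to 19 mm, 6 mm thick; origin under its middle. A divider at y = +33 mm parts a narrow compartment of finished badges from the wide bay, 248 x 114 mm, where the drift lies.
- tray_bay (a point): The middle of the floor of the tray's wide bay, tray axes (bay +-124 mm in x, +-57 mm in y).
- stack_a: Loose pile of brass badges 44 mm in diameter, 35 mm high, origin underneath. Leave alone.
- stack_b: Loose pile of brass badges 36 mm in diameter, 25 mm high, origin underneath. Leave alone.
- pin_tin: Loose open steel tin, 68 mm in diameter, 38 mm high, origin underneath. Leave alone.
- spare_die: Loose smaller die, foot 72 x 80 mm, cup of 36 mm, lying on the table, 34 mm high; origin under its middle. Leave alone.
- pliers: Loose pliers lying flat, 155 mm long along x, 12 mm high. Leave alone.
- tape: Loose roll of clear tape lying flat, 90 mm in diameter, 18 mm high, origin underneath. Leave alone.
- screwdriver: Loose screwdriver, 160 mm, lying along its x. Leave alone.
Things that resemble listed ones, but are neither listed nor needed, are in the scene too. Leave any orange or purple look-alike of the die alone.

How it is judged (in metres and radians):
On the way, in this order (a step that is already met when the one before it is completed fails the run):
1. the drift is lifted out of the tray in the gripper (height (world z) of drift above 0.03 m and contact force between the fingers and drift above 2 N), for 0.2 s.
2. the die stands fully home against the stop, pushed there with the drift (y of die_heel in the frame of stop_dog below 0.0012 m and contact force between drift and die above 1 N), for 0.05 s.
At the end, for the whole second after the job is handed in: The inner end of the die's foot is within 1.2 mm of the stop's face, and the drift lies flat and still on the floor of the tray's wide bay, released (y of die_heel in the frame of stop_dog below 0.0012 m and x of drift in the frame of tray_bay between -0.06 and 0.06 m and y of drift in the frame of tray_bay between -0.048 and 0.048 m and z of drift in the frame of tray_bay below 0.006 m and angle between drift's own x axis and vertical above 1.5 rad and linear speed of each of drift, die below 0.01 m/s); the robot touches nothing.
It fails at once if the stop is pushed off its setting by more than 1 mm (distance of stop_dog from where it was at the start of the episode above 0.001 m).
It fails at once if the die is shoved at more than 0.1 m/s (linear speed of die above 0.1 m/s).
It fails at once if the gripper or arm touches the die (contact force between any of the fingers, the arm and die above 0.5 N).
It fails at once if a bystander is moved by more than 15 mm (distance of any of stack_a, stack_b, pin_tin, spare_die, pliers, tape, screwdriver from where it was at the start of the episode above 0.015 m).
It also fails if it takes over 72 s, if anything falls off the work surface, if the arm or the gripper's body presses on something with over 40 N, if the wrist force passes 120 N, or if a joint passes its speed limit or range.

## Working session

There is one attempt and no reset: what is moved stays moved. The work goes in short steps, Python scripts to look and compute and a tool call to move; the robot and the scene stay as the last step left them, time stands still between calls to the robot, and variables do not carry over. Pictures are saved under pics/ and viewed, at most 10 in all, crops included, and the job is handed in when it is done.

Besides the shell and the picture viewer there is one more tool, called after "Request:" in YAML: its name, and indented under it one key for each argument. move_arm: Moves the arm, as the interface text tells. Its arguments: {"type":"object","properties":{"motion":{"type":"array","items":{"type":"array"}},"force":{"type":"number"}},"required":["motion"]}

```bash
mkdir -p pics
cat > h.py <<'E'
import numpy as np, cv2
from workcell import bot
def K(s):
    f=s["color"].shape[0]/2/np.tan(np.radians(s["fovy"])/2); return f,s["cx"],s["cy"]
def proj(s,P):
    f,cx,cy=K(s); T=np.linalg.inv(s["cam_to_world"]); p=T[:3,:3]@np.array(P,float)+T[:3,3]
    return f*p[0]/p[2]+cx, f*p[1]/p[2]+cy
def unproj(s,u,v,z):
    f,cx,cy=K(s); T=np.array(s["cam_to_world"]); d=T[:3,:3]@np.array([(u-cx)/f,(v-cy)/f,1]); o=T[:3,3]
    return o+d*(z-o[2])/d[2]
def save(s,n,box=None,k=1):
    im=s["color"][:,:,::-1]
    if box: im=im[box[1]:box[3],box[0]:box[2]]
    cv2.imwrite("pics/"+n,cv2.resize(np.ascontiguousarray(im),None,fx=k,fy=k,interpolation=cv2.INTER_CUBIC))
E
python3 - <<'E'
from h import *
import pickle
for n in("scene","top"):
    s=bot.snapshot(n); save(s,n+".png",k=1.5); pickle.dump(s,open(n+".pkl","wb"))
    print(n,s["fovy"],s["cx"],s["cy"],np.round(s["cam_to_world"],3).tolist())
    for q in("press","die","die_lug","drift","drift_nose","tray","cover","track_mouth","spare_die"):
        print(q,[(np.round(d["bbox"]).tolist(),round(d["score"],2)) for d in bot.spot_in(s,q)[:4]])
print(bot.observe(),bot.hold_point_z)
E
```

```text
scene 48.46478902985732 253.77099209818675 195.15280409208933 [[-0.877, 0.304, -0.371, 0.877], [0.48, 0.549, -0.684, 0.74], [-0.005, -0.778, -0.628, 0.759], [0.0, 0.0, 0.0, 1.0]]
press [([141.0, 153.0, 276.0, 300.0], 0.83)]
die [([358.0, 268.0, 396.0, 316.0], 0.75), ([405.0, 243.0, 462.0, 290.0], 0.73), ([212.0, 223.0, 250.0, 256.0], 0.66), ([138.0, 155.0, 278.0, 302.0], 0.32)]
die_lug [([406.0, 240.0, 463.0, 292.0], 0.86), ([358.0, 267.0, 397.0, 317.0], 0.73), ([210.0, 222.0, 246.0, 254.0], 0.64)]
drift [([189.0, 142.0, 220.0, 162.0], 0.71)]
drift_nose [([189.0, 137.0, 222.0, 160.0], 0.59), ([122.0, 159.0, 148.0, 180.0], 0.4), ([213.0, 220.0, 250.0, 253.0], 0.34)]
tray [([161.0, 129.0, 252.0, 169.0], 0.68), ([336.0, 243.0, 351.0, 260.0], 0.33)]
cover [([141.0, 151.0, 276.0, 298.0], 0.8)]
track_mouth [([136.0, 153.0, 277.0, 301.0], 0.85)]
spare_die []
top 55.529934555819054 247.28992389272236 190.30567798879838 [[-0.025, -0.999, 0.039, 0.444], [-0.999, 0.024, -0.022, -0.014], [0.021, -0.04, -0.999, 1.132], [0.0, 0.0, 0.0, 1.0]]
press [([165.0, 64.0, 253.0, 188.0], 0.83), ([295.0, 141
[... 610 characters left out ...]
]
spare_die []
{'time': 1.0, 'joint_positions': array([-6.68639692e+01,  2.42404540e+01,  9.33861187e+01,  6.73469964e-04,
        6.23709388e+01, -1.08990960e+00]), 'dq': array([ 0.02249941,  0.02876009,  0.02636946, -0.05368029,  0.03293015,
       -0.03096617]), 'effort': array([ 6.30317372e-04, -5.57346654e+01, -2.82146269e+01,  8.36851177e-05,
        6.81277215e-04,  1.05704493e-05]), 'tcp_pos': array([ 0.25647159, -0.5699486 ,  0.23133609]), 'tool_rot': array([ 1.79997501e+02, -5.49244698e-04,  2.42256281e+01]), 'force': array([-0.18269845, -1.14699214,  0.0801377 ]), 'ft_torque': array([-0.04478341,  0.00101972, -0.00261827]), 'grip_force': 0.0, 'opening': 0.08524189283993425} 0.0187
```

View pics/scene.png

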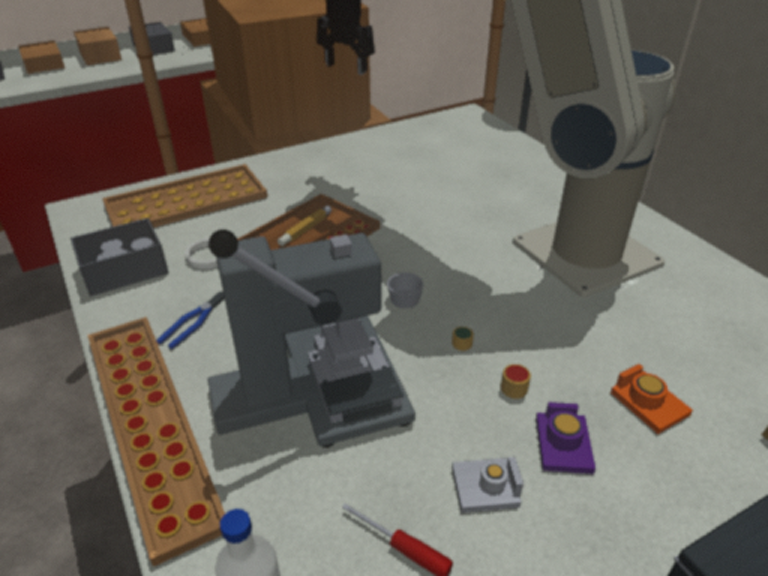

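View pics/top.png

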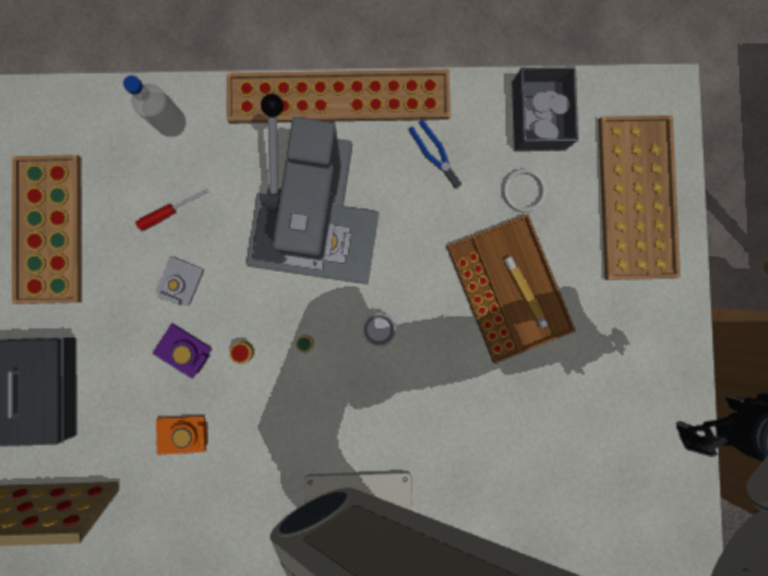

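Run:
```python
import pickle; from h import *
t=pickle.load(open("top.pkl","rb")); s=pickle.load(open("scene.pkl","rb"))
save(t,"t_press.png",(155,75,265,195),5); save(t,"t_tray.png",(290,135,390,245),5); save(s,"s_press.png",(135,195,280,300),5)
```

```text
(no output)
```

View pics/t_press.png

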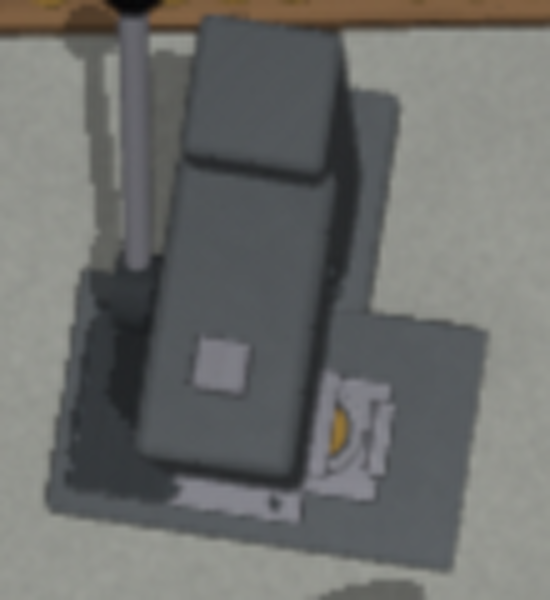

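View pics/t_tray.png

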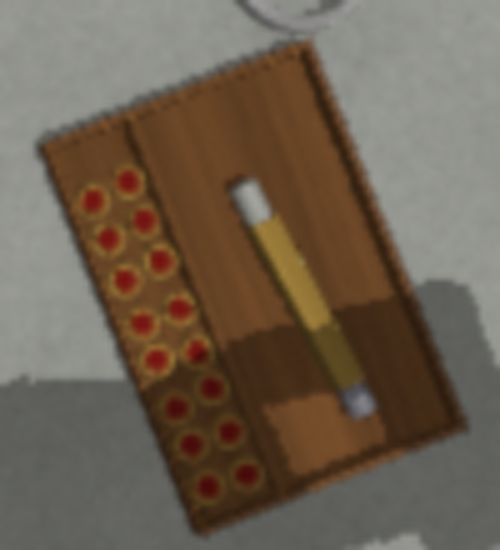

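View pics/s_press.png

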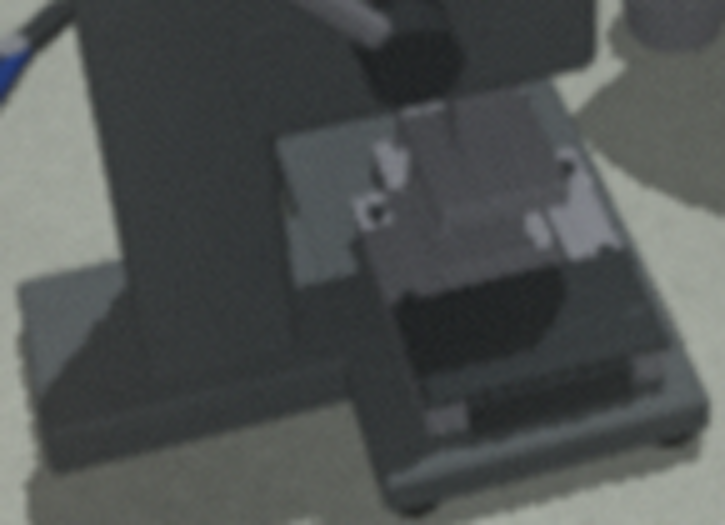

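Run:
```python
import pickle; from h import *
t=pickle.load(open("top.pkl","rb")); s=pickle.load(open("scene.pkl","rb"))
c=lambda x,y,ox,oy:(x/5+ox-.4,y/5+oy-.4)
def U(x,y,ox,oy,z): return unproj(t,*c(x,y,ox,oy),z)
n=U(242,189,290,135,.014);k=U(365,410,290,135,.014)
print("nose",n,"cap",k,np.linalg.norm(n-k),"mid",(n+k)/2,"yaw",np.degrees(np.arctan2(*(n-k)[1::-1])))
def tri(a,b):
    A=[];B=[]
    for S,(u,v) in((t,a),(s,b)):
        o=S["cam_to_world"][:3,3];d=unproj(S,u,v,0)-o;d/=np.linalg.norm(d);P=np.eye(3)-np.outer(d,d);A.append(P);B.append(P@o)
    return np.linalg.lstsq(np.vstack(A),np.hstack(B),rcond=None)[0]
print("tri nose",tri(c(242,189,290,135),(189,159.5)),"cap",tri(c(365,410,290,135),(219,140.5)))
C=[U(x,y,290,135,.019) for x,y in((42,148),(307,43),(465,430),(200,532))]
print("tray",np.round(C,3).tolist(),np.mean(C,0))
d=(C[1]-C[2])+(C[0]-C[3]); print("tray x yaw",np.degrees(np.arctan2(d[1],d[0])))
B=[U(x,y,155,75,.03) for x,y in((487,330),(452,570),(50,510))]
print("bed",np.round(B,4).tolist()); e1=B[1]-B[2]; e2=B[0]-B[1]
print("front edge yaw",np.degrees(np.arctan2(e1[1],e1[0])),np.linalg.norm(e1),"end edge yaw",np.degrees(np.arctan2(e2[1],e2[0])),np.linalg.norm(e2))
L=[U(x,y,155,75,.064) for x,y in((385,398),(378,475))]
print("lug top",L,np.linalg.norm(L[0]-L[1]))
fo=[U(x,y,155,75,.044) for x,y in((390,383),(372,500))]; print("foot end",fo)
for q in((.75*1,)):pass
for nm in ("press","bed"): pass
print([proj(s,p) for p in B])
```

```text
nose [ 0.53689045 -0.32107872  0.014     ] cap [ 0.3986969  -0.39255492  0.014     ] 0.1555837560059737 mid [ 0.46779368 -0.35681682  0.014     ] yaw 27.34882399013672
tri nose [ 0.53358241 -0.31791034  0.02018457] cap [ 0.39625857 -0.39397671  0.00626241]
tray [[0.565, -0.197, 0.019], [0.626, -0.363, 0.019], [0.385, -0.452, 0.019], [0.327, -0.287, 0.019]] [ 0.47569459 -0.32477456  0.019     ]
tray x yaw 20.48502349433956
bed [[0.6385, -0.057, 0.03], [0.4929, -0.0322, 0.03], [0.5348, 0.2093, 0.03]]
front edge yaw -99.848733059397 0.2450631102605071 end edge yaw -9.680854676687746 0.14772401845294694
lug top [array([0.59349488, 0.00530995, 0.064     ]), array([0.54817904, 0.01045197, 0.064     ])] 0.045606638929309495
foot end [array([0.60525779, 0.00247758, 0.044     ]), array([0.53522509, 0.01483784, 0.044     ])]
[(np.float64(187.4236281672306), np.float64(217.52451319737395)), (np.float64(242.39808707193868), np.float64(205.20462834360524)), (np.float64(275.78896511435556), np.float64(272.5434054606118))]
```

Request:
move_arm:
  motion:
    - [50, [0.7, -0.27, 0.3], [0, 0, 0]]
    - [50, [0.7, -0.27, 0.3], [0, 0, 0]]
    - [50, [0.7, -0.27, 0.3], [0, 0, 0]]
    - [50, [0.7, -0.27, 0.3], [0, 0, 0]]
    - [50, [0.7, -0.27, 0.3], [0, 0, 0]]
    - [50, [0.7, -0.27, 0.3], [0, 0, 0]]
    - [50, [0.7, -0.27, 0.3], [0, 0, 0]]
    - [50, [0.7, -0.27, 0.3], [0, 0, 0]]
    - [50, [0.7, -0.27, 0.3], [0, 0, 0]]
    - [50, [0.67, -0.27, 0.3], [0, 0, 0]]
    - [50, [0, 0, 0], [0, 0, -0.52]]
    - [50, [0, 0, 0], [0, 0, 0]]
  force: 30

```text
time: 2.0
tcp_pos: [0.4671, -0.3555, 0.1105]
tool_rot: [-179.9, 0.0, 27.6]
force: [0.5, -0.4, 0.1]
opening: 0.0499
grip_force: 0.0
```

Request:
move_arm:
  motion:
    - [50, [0, 0, 0.6], [0, 0, 0]]
    - [50, [0, 0, 0.6], [0, 0, 0]]
    - [50, [0, 0, 0.6], [0, 0, 0]]
    - [50, [0, 0, 0.5], [0, 0, 0]]
    - [50, [0, 0, 0.24], [0, 0, 0]]
    - [50, [0, 0, 0], [0, 0, 0]]

```text
time: 2.5
tcp_pos: [0.465, -0.3568, 0.008]
tool_rot: [-179.8, 0.1, 27.2]
force: [-0.6, 0.8, 0.8]
opening: 0.05
grip_force: 0.0
```

Request:
move_arm:
  motion:
    - [10, [0, 0, 0], [0, 0, 0]]
    - [10, [0, 0, 0], [0, 0, 0]]
    - [10, [0, 0, 0], [0, 0, 0]]
    - [10, [0, 0, 0], [0, 0, 0]]
    - [10, [0, 0, 0], [0, 0, 0]]
    - [10, [0, 0, 0], [0, 0, 0]]
    - [10, [0, 0, 0], [0, 0, 0]]
    - [10, [0, 0, 0], [0, 0, 0]]
  force: 50

```text
time: 3.17
tcp_pos: [0.4671, -0.3578, 0.0113]
tool_rot: [179.9, -0.0, 27.3]
force: [-1.6, -0.2, 7.1]
opening: 0.0166
grip_force: 50.7
```

Request:
move_arm:
  motion:
    - [10, [0, 0, -0.1], [0, 0, 0]]
    - [10, [0, 0, -0.3], [0, 0, 0]]
    - [10, [0, 0, -0.5], [0, 0, 0]]
    - [10, [0, 0, -0.6], [0, 0, 0]]
    - [10, [0, 0, -0.6], [0, 0, 0]]
    - [10, [0, 0, -0.6], [0, 0, 0]]
    - [10, [0, 0, -0.5], [0, 0, 0]]
    - [10, [0, 0, -0.3], [0, 0, 0]]
    - [10, [0, 0, 0], [0, 0, 0]]

```text
time: 3.92
tcp_pos: [0.4678, -0.3581, 0.1531]
tool_rot: [179.7, -0.1, 27.4]
force: [1.5, 0.0, -3.5]
opening: 0.0166
grip_force: 49.5
```

Run:
```python
import pickle; from h import *
o=bot.observe(); print(o["tcp_pos"],o["tool_rot"],o["force"],o["opening"],o["grip_force"])
t=bot.snapshot("top"); s=bot.snapshot("scene")
for S,n in((t,"t2"),(s,"s2")):
    print([(np.round(d["bbox"]).tolist(),round(d["score"],2)) for d in bot.spot_in(S,"drift")[:3]], proj(S,o["tcp_pos"]))
    u,v=map(int,proj(S,o["tcp_pos"])); a=(max(0,u-50),max(0,v-50),u+50,v+50); print(a)
    cv2.imwrite(f"/tmp/{n}.png",cv2.resize(np.ascontiguousarray(S["color"][a[1]:a[3],a[0]:a[2],::-1]),(400,400),interpolation=cv2.INTER_CUBIC))
cv2.imwrite("pics/lift.png",np.hstack([cv2.imread("/tmp/t2.png"),cv2.imread("/tmp/s2.png")]))
```

```text
[ 0.46777427 -0.358082    0.15312088] [ 1.79712608e+02 -1.28476505e-01  2.73518361e+01] [ 1.51966399  0.00919748 -3.50314325] 0.016551725007792065 49.50667977333069
[([350.0, 164.0, 373.0, 203.0], 0.75)] (np.float64(366.3535955513256), np.float64(192.99284424564718))
(316, 142, 416, 242)
[([181.0, 102.0, 220.0, 123.0], 0.74), ([228.0, 337.0, 301.0, 384.0], 0.31)] (np.float64(198.95844335235125), np.float64(110.12673130836943))
(148, 60, 248, 160)
```

View pics/lift.png

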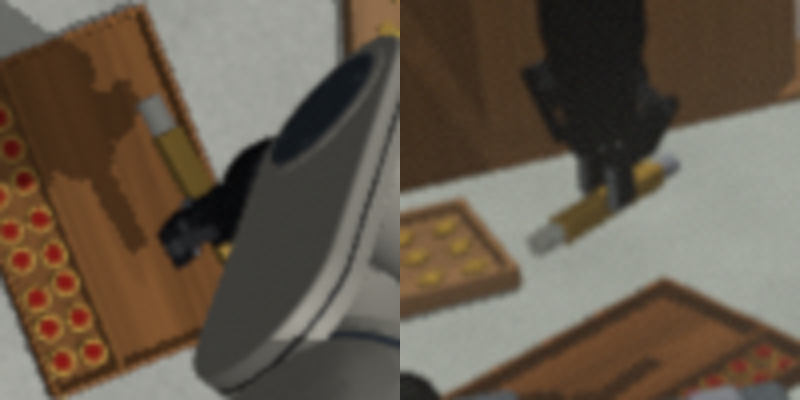

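Request:
move_arm:
  motion:
    - [10, [0.3, -0.3, 0], [0, 0, 0]]
    - [10, [0.6, -0.58, 0], [0, 0, 0]]
    - [10, [0.6, -0.58, 0], [0, 0, 0]]
    - [10, [0.6, -0.58, 0], [0, 0, 0]]
    - [10, [0.6, -0.58, 0], [0, 0, 0]]
    - [10, [0.6, -0.58, 0], [0, 0, 0]]
    - [10, [0.6, -0.58, 0], [0, 0, 0]]
    - [10, [0.5, -0.5, 0], [0, 0, 0]]
    - [10, [0.24, -0.24, 0], [0, 0, 0]]
    - [10, [0, 0, 0], [0, 0, 0]]

```text
time: 4.95
tcp_pos: [0.5482, -0.1086, 0.1484]
tool_rot: [-179.9, 0.1, 27.5]
force: [-0.2, 0.5, -2.2]
opening: 0.0164
grip_force: 49.5
```

Request:
move_arm:
  motion:
    - [10, [0, 0, 0], [0, 0, -0.7]]
    - [10, [0, 0, 0], [0, 0, -0.9]]
    - [10, [0, 0, 0], [0, 0, -0.9]]
    - [10, [0, 0, 0], [0, 0, -0.9]]
    - [10, [0, 0, 0], [0, 0, -0.9]]
    - [10, [0, 0, 0], [0, 0, -0.9]]
    - [10, [0, 0, 0], [0, 0, -0.9]]
    - [10, [0, 0, 0], [0, 0, -0.9]]
    - [10, [0, 0, 0], [0, 0, -0.9]]
    - [10, [0, 0, 0], [0, 0, -0.9]]
    - [10, [0, 0, 0], [0, 0, 0]]

```text
time: 5.87
tcp_pos: [0.5474, -0.1122, 0.1488]
tool_rot: [-179.9, 0.0, 80.3]
force: [0.7, -0.3, -2.6]
opening: 0.0168
grip_force: 49.5
```

Request:
move_arm:
  motion:
    - [10, [0, 0.05, 0.3], [0, 0, 0]]
    - [10, [0, 0, 0.5], [0, 0, 0]]
    - [10, [0, 0, 0.5], [0, 0, 0]]
    - [10, [0, 0, 0.5], [0, 0, 0]]
    - [10, [0, 0, 0.4], [0, 0, 0]]
    - [10, [0, 0, 0.25], [0, 0, 0]]
    - [10, [0, 0, 0.1], [0, 0, 0]]
    - [10, [0, 0, 0], [0, 0, 0]]

```text
time: 6.53
tcp_pos: [0.5494, -0.1116, 0.0464]
tool_rot: [-179.9, -0.0, 80.1]
force: [0.3, -0.8, -2.9]
opening: 0.0164
grip_force: 49.5
```

Run:
```python
import pickle; from h import *
P=[];F=[]
for i in range(6):
    t=bot.snapshot("top"); o=bot.observe(); P.append(o["tcp_pos"]);F.append(o["force"])
s=bot.snapshot("scene")
pickle.dump((t,s),open("pre.pkl","wb"))
print(np.mean(P,0),np.std(P,0),np.mean(F,0),np.std(F,0),o["tool_rot"])
a=t["color"][125:225,195:295,::-1]; b=s["color"][170:270,150:250,::-1]
cv2.imwrite("pics/pre.png",np.hstack([cv2.resize(np.ascontiguousarray(q),(400,400),interpolation=cv2.INTER_CUBIC) for q in(a,b)]))
```

```text
[ 0.55071309 -0.11174621  0.04829257] [3.14910028e-04 3.47589429e-05 4.94701098e-04] [ 0.04783454 -0.10216801 -2.62845541] [0.47103546 0.21843918 0.48302702] [1.79900782e+02 4.98907318e-03 8.01333293e+01]
```

View pics/pre.png

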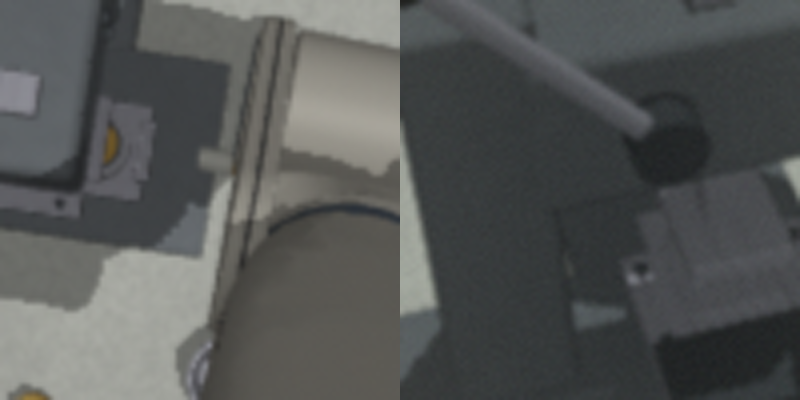

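Request:
move_arm:
  motion:
    - [10, [0.05, 0.04, 0.05], [0, 0, 0]]
    - [10, [0.1, 0, 0.05], [0, 0, 0]]
    - [10, [0.1, 0, 0], [0, 0, 0]]
    - [10, [0.1, 0, 0], [0, 0, 0]]
    - [10, [0.1, 0, 0], [0, 0, 0]]
    - [10, [0.1, 0, 0], [0, 0, 0]]
    - [10, [0.1, 0, 0], [0, 0, 0]]
    - [10, [0.1, 0, 0], [0, 0, 0]]
    - [10, [0, 0, 0], [0, 0, 0]]
  force: 20

```text
time: 7.63
tcp_pos: [0.557, -0.0815, 0.0437]
tool_rot: [180.0, -0.0, 80.2]
force: [-0.2, -0.0, -3.3]
opening: 0.017
grip_force: 49.5
```

Request:
move_arm:
  motion:
    - [10, [0.025, 0, 0], [0, 0, 0]]
    - [10, [0.025, 0, 0], [0, 0, 0]]
    - [10, [0.025, 0, 0], [0, 0, 0]]
    - [10, [0.025, 0, 0], [0, 0, 0]]
    - [10, [0.025, 0, 0], [0, 0, 0]]
    - [10, [0.025, 0, 0], [0, 0, 0]]

```text
time: 8.13
tcp_pos: [0.5579, -0.0765, 0.0437]
tool_rot: [180.0, 0.0, 80.1]
force: [-0.5, -5.1, -3.2]
opening: 0.0168
grip_force: 49.5
```

Request:
move_arm:
  motion:
    - [10, [0.025, 0, 0], [0, 0, 0]]
    - [10, [0.025, 0, 0], [0, 0, 0]]
    - [10, [0.025, 0, 0], [0, 0, 0]]
    - [10, [0.025, 0, 0], [0, 0, 0]]

```text
time: 8.47
tcp_pos: [0.5585, -0.0732, 0.0438]
tool_rot: [180.0, 0.1, 80.2]
force: [-1.6, -5.4, -2.4]
opening: 0.0163
grip_force: 49.5
```

Run:
```python
from h import *
F=[]
for i in range(4):
    t=bot.snapshot("top"); o=bot.observe(); F.append(np.r_[o["tcp_pos"],o["force"]])
print(np.round(F,4).tolist(),o["joint_positions"],o["grip_force"])
save(t,"c1.png",(195,125,265,195),4)
print(unproj(t,233,161.6,.064))
```

```text
[[0.5585, -0.073, 0.0438, -1.3331, -4.7464, -2.1995], [0.5585, -0.073, 0.0437, -0.7763, -4.4197, -2.2799], [0.5585, -0.073, 0.0437, -1.1447, -4.8732, -3.17], [0.5586, -0.073, 0.0438, -1.505, -4.1919, -2.4866]] [-8.63302858e+00  3.50594536e+01  1.06641647e+02 -5.61031826e-02
  3.82968221e+01  1.25910523e+00] 49.49926793575287
[0.57156585 0.00169894 0.064     ]
```

Request:
move_arm:
  motion:
    - [10, [0.025, 0, 0], [0, 0, 0]]
    - [10, [0.025, 0, 0], [0, 0, 0]]
    - [10, [0.025, 0, 0], [0, 0, 0]]
    - [10, [0.025, 0, 0], [0, 0, 0]]
    - [10, [0.025, 0, 0], [0, 0, 0]]
    - [10, [0.025, 0, 0], [0, 0, 0]]
    - [10, [0.025, 0, 0], [0, 0, 0]]
    - [10, [0.025, 0, 0], [0, 0, 0]]
    - [10, [0.025, 0, 0], [0, 0, 0]]
    - [10, [0.025, 0, 0], [0, 0, 0]]

```text
time: 9.5
tcp_pos: [0.5602, -0.0631, 0.0437]
tool_rot: [-180.0, 0.0, 80.2]
force: [-0.9, -4.5, -2.6]
opening: 0.0168
grip_force: 49.5
```

Request:
move_arm:
  motion:
    - [10, [0.02, 0, 0], [0, 0, 0]]
    - [10, [0.02, 0, 0], [0, 0, 0]]

```text
time: 9.67
tcp_pos: [0.5605, -0.0615, 0.0437]
tool_rot: [-180.0, 0.0, 80.2]
force: [-1.8, -5.4, -1.8]
opening: 0.0164
grip_force: 49.5
```

Request:
move_arm:
  motion:
    - [10, [0.01, 0, 0], [0, 0, 0]]
    - [10, [0.01, 0, 0], [0, 0, 0]]
    - [10, [0.01, 0, 0], [0, 0, 0]]
    - [10, [0.01, 0, 0], [0, 0, 0]]
    - [10, [0.01, 0, 0], [0, 0, 0]]
    - [10, [0.01, 0, 0], [0, 0, 0]]

```text
time: 10.17
tcp_pos: [0.5609, -0.0592, 0.0437]
tool_rot: [-180.0, 0.0, 80.2]
force: [-1.7, -5.7, -3.6]
opening: 0.0166
grip_force: 49.5
```

Request:
move_arm:
  motion:
    - [10, [0.01, 0, 0], [0, 0, 0]]
    - [10, [0.01, 0, 0], [0, 0, 0]]
    - [10, [0.01, 0, 0], [0, 0, 0]]
    - [10, [0.01, 0, 0], [0, 0, 0]]
    - [10, [0.01, 0, 0], [0, 0, 0]]
    - [10, [0.01, 0, 0], [0, 0, 0]]

```text
time: 10.67
tcp_pos: [0.5613, -0.0568, 0.0437]
tool_rot: [-180.0, 0.0, 80.2]
force: [-1.5, -5.3, -2.4]
opening: 0.0164
grip_force: 49.5
```

Request:
move_arm:
  motion:
    - [10, [0.01, 0, 0], [0, 0, 0]]
    - [10, [0.01, 0, 0], [0, 0, 0]]
    - [10, [0.01, 0, 0], [0, 0, 0]]
    - [10, [0.01, 0, 0], [0, 0, 0]]
    - [10, [0.01, 0, 0], [0, 0, 0]]
    - [10, [0.01, 0, 0], [0, 0, 0]]

```text
time: 11.17
tcp_pos: [0.5616, -0.0545, 0.0437]
tool_rot: [-180.0, 0.0, 80.2]
force: [-0.7, -5.3, -2.4]
opening: 0.0166
grip_force: 49.5
```

Request:
move_arm:
  motion:
    - [10, [0.01, 0, 0], [0, 0, 0]]
    - [10, [0.01, 0, 0], [0, 0, 0]]
    - [10, [0.01, 0, 0], [0, 0, 0]]
    - [10, [0.01, 0, 0], [0, 0, 0]]
    - [10, [0.01, 0, 0], [0, 0, 0]]
    - [10, [0.01, 0, 0], [0, 0, 0]]

```text
time: 11.67
tcp_pos: [0.5621, -0.0521, 0.0437]
tool_rot: [-180.0, 0.0, 80.1]
force: [-0.8, -6.0, -2.4]
opening: 0.0164
grip_force: 49.5
```

Request:
move_arm:
  motion:
    - [10, [0.01, 0, 0], [0, 0, 0]]
    - [10, [0.01, 0, 0], [0, 0, 0]]
    - [10, [0.01, 0, 0], [0, 0, 0]]
    - [10, [0.01, 0, 0], [0, 0, 0]]
    - [10, [0.01, 0, 0], [0, 0, 0]]
    - [10, [0.01, 0, 0], [0, 0, 0]]

```text
time: 12.17
tcp_pos: [0.5625, -0.0497, 0.0437]
tool_rot: [-180.0, 0.0, 80.1]
force: [-1.0, -5.0, -2.7]
opening: 0.0164
grip_force: 49.5
```

Request:
move_arm:
  motion:
    - [10, [0.01, 0, 0], [0, 0, 0]]
    - [10, [0.01, 0, 0], [0, 0, 0]]
    - [10, [0.01, 0, 0], [0, 0, 0]]
    - [10, [0.01, 0, 0], [0, 0, 0]]
    - [10, [0.01, 0, 0], [0, 0, 0]]
    - [10, [0.01, 0, 0], [0, 0, 0]]

```text
time: 12.67
tcp_pos: [0.5629, -0.0474, 0.0437]
tool_rot: [-180.0, 0.0, 80.1]
force: [-0.9, -5.3, -3.1]
opening: 0.0165
grip_force: 49.5
```

Request:
move_arm:
  motion:
    - [10, [0.01, 0, 0], [0, 0, 0]]
    - [10, [0.01, 0, 0], [0, 0, 0]]
    - [10, [0.01, 0, 0], [0, 0, 0]]
    - [10, [0.01, 0, 0], [0, 0, 0]]
    - [10, [0.01, 0, 0], [0, 0, 0]]
    - [10, [0.01, 0, 0], [0, 0, 0]]

```text
time: 13.17
tcp_pos: [0.5633, -0.045, 0.0437]
tool_rot: [-180.0, 0.0, 80.2]
force: [-2.2, -6.5, -1.9]
opening: 0.0167
grip_force: 49.5
```

Request:
move_arm:
  motion:
    - [10, [0.01, 0, 0], [0, 0, 0]]
    - [10, [0.01, 0, 0], [0, 0, 0]]
    - [10, [0.01, 0, 0], [0, 0, 0]]
    - [10, [0.01, 0, 0], [0, 0, 0]]

```text
time: 13.5
tcp_pos: [0.5636, -0.0434, 0.0437]
tool_rot: [-180.0, 0.0, 80.1]
force: [-0.9, -5.2, -2.1]
opening: 0.0167
grip_force: 49.5
```

Request:
move_arm:
  motion:
    - [10, [0.01, 0, 0], [0, 0, 0]]
    - [10, [0.01, 0, 0], [0, 0, 0]]
    - [10, [0.01, 0, 0], [0, 0, 0]]
    - [10, [0.01, 0, 0], [0, 0, 0]]
    - [10, [0.01, 0, 0], [0, 0, 0]]
    - [10, [0.01, 0, 0], [0, 0, 0]]

```text
time: 14.0
tcp_pos: [0.5639, -0.0411, 0.0437]
tool_rot: [-180.0, 0.0, 80.2]
force: [-1.9, -5.9, -2.2]
opening: 0.0161
grip_force: 49.5
```

Request:
move_arm:
  motion:
    - [10, [0.01, 0, 0], [0, 0, 0]]
    - [10, [0.01, 0, 0], [0, 0, 0]]
    - [10, [0.01, 0, 0], [0, 0, 0]]
    - [10, [0.01, 0, 0], [0, 0, 0]]
    - [10, [0.01, 0, 0], [0, 0, 0]]
    - [10, [0.01, 0, 0], [0, 0, 0]]

```text
time: 14.5
tcp_pos: [0.5643, -0.0387, 0.0437]
tool_rot: [-180.0, 0.0, 80.1]
force: [-0.5, -5.7, -2.5]
opening: 0.0168
grip_force: 49.5
```

Request:
move_arm:
  motion:
    - [10, [0.01, 0, 0], [0, 0, 0]]
    - [10, [0.01, 0, 0], [0, 0, 0]]
    - [10, [0.01, 0, 0], [0, 0, 0]]
    - [10, [0.01, 0, 0], [0, 0, 0]]
    - [10, [0.01, 0, 0], [0, 0, 0]]
    - [10, [0.01, 0, 0], [0, 0, 0]]

```text
time: 15.0
tcp_pos: [0.5648, -0.0364, 0.0437]
tool_rot: [-180.0, 0.0, 80.2]
force: [-1.1, -5.6, -2.2]
opening: 0.0163
grip_force: 49.5
```

Request:
move_arm:
  motion:
    - [10, [0.01, 0, 0], [0, 0, 0]]
    - [10, [0.01, 0, 0], [0, 0, 0]]
    - [10, [0.01, 0, 0], [0, 0, 0]]
    - [10, [0.01, 0, 0], [0, 0, 0]]
    - [10, [0.01, 0, 0], [0, 0, 0]]
    - [10, [0.01, 0, 0], [0, 0, 0]]

```text
time: 15.5
tcp_pos: [0.5651, -0.034, 0.0437]
tool_rot: [-180.0, 0.0, 80.2]
force: [-1.5, -5.6, -1.7]
opening: 0.0165
grip_force: 49.5
```

Request:
move_arm:
  motion:
    - [10, [0.01, 0, 0], [0, 0, 0]]
    - [10, [0.01, 0, 0], [0, 0, 0]]
    - [10, [0.01, 0, 0], [0, 0, 0]]
    - [10, [0.01, 0, 0], [0, 0, 0]]
    - [10, [0.01, 0, 0], [0, 0, 0]]
    - [10, [0.01, 0, 0], [0, 0, 0]]

```text
time: 16.0
tcp_pos: [0.5655, -0.0321, 0.0437]
tool_rot: [-180.0, 0.1, 80.2]
force: [-1.5, -11.7, -2.6]
opening: 0.0169
grip_force: 49.6
```

Run:
```python
from h import *
F=[]
for i in range(5):
    t=bot.snapshot("top"); o=bot.observe(); F.append(np.r_[o["tcp_pos"],o["force"]])
print(np.round(F,4).tolist())
save(t,"home.png",(185,115,285,215),5)
```

```text
[[0.5655, -0.0321, 0.0437, -1.6794, -7.9999, -2.7425], [0.5655, -0.0321, 0.0437, -1.1179, -9.2758, -2.0808], [0.5655, -0.0321, 0.0437, -1.7344, -8.3551, -1.4265], [0.5655, -0.0321, 0.0437, -1.7872, -8.4637, -1.7435], [0.5655, -0.0321, 0.0437, -1.5059, -8.509, -1.619]]
```

View pics/home.png

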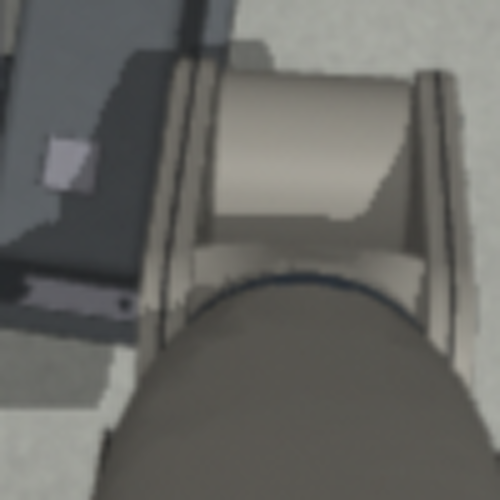

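Run:
```python
from h import *
T=[]
for i in range(6):
    t=bot.snapshot("top"); o=bot.observe(); T.append(np.r_[o["force"],o["ft_torque"]])
print(np.round(np.mean(T,0),3),o["effort"],o["joint_positions"])
```

```text
[-1.573 -8.876 -2.666 -1.412  0.218 -0.028] [ 4.90549788e+00 -5.74065971e+01 -1.83429497e+01  1.56878952e+00
 -2.03600354e-01  1.34298880e-03] [ -4.41576771  35.24560852 106.22085512  -0.11395501  38.56147213
   5.51318868]
```

Request:
move_arm:
  motion:
    - [10, [-0.03, 0, 0], [0, 0, 0]]
    - [10, [-0.03, 0, 0], [0, 0, 0]]
    - [10, [0, 0, 0], [0, 0, 0]]

```text
time: 16.8
tcp_pos: [0.5654, -0.0334, 0.0437]
tool_rot: [180.0, -0.0, 80.1]
force: [-0.0, -0.0, -3.6]
opening: 0.0168
grip_force: 49.5
```

Run:
```python
from h import *
T=[]
for i in range(6):
    t=bot.snapshot("top"); o=bot.observe(); T.append(np.r_[o["force"],o["ft_torque"]])
print(np.round(np.mean(T,0),3),o["effort"],o["tcp_pos"])
```

```text
[-2.400e-01  8.000e-03 -3.113e+00 -3.000e-03  1.300e-02 -1.100e-02] [-1.56553660e-02 -5.76255083e+01 -1.80069476e+01 -2.11517872e-03
  1.24557570e-03  2.65105245e-04] [ 0.56540274 -0.03320281  0.04370254]
```

Request:
move_arm:
  motion:
    - [10, [0.02, 0, 0], [0, 0, 0]]
    - [10, [0.01, 0, 0], [0, 0, 0]]
    - [10, [0.01, 0, 0], [0, 0, 0]]
    - [10, [0.01, 0, 0], [0, 0, 0]]
    - [10, [0.01, 0, 0], [0, 0, 0]]
    - [10, [0, 0, 0], [0, 0, 0]]

```text
time: 17.6
tcp_pos: [0.5656, -0.0322, 0.0438]
tool_rot: [-180.0, 0.1, 80.2]
force: [-0.4, -8.6, -2.0]
opening: 0.0163
grip_force: 49.6
```

Request:
move_arm:
  motion:
    - [10, [0.005, 0, 0], [0, 0, 0]]
    - [10, [0.005, 0, 0], [0, 0, 0]]
    - [10, [0, 0, 0], [0, 0, 0]]
    - [10, [0, 0, 0], [0, 0, 0]]

```text
time: 17.93
tcp_pos: [0.5656, -0.0321, 0.0437]
tool_rot: [-180.0, 0.1, 80.2]
force: [-0.6, -10.4, -1.9]
opening: 0.0167
grip_force: 49.6
```

Request:
move_arm:
  motion:
    - [10, [-0.05, 0, 0], [0, 0, 0]]
    - [10, [-0.15, 0, 0], [0, 0, 0]]
    - [10, [-0.4, 0, 0], [0, 0, 0]]
    - [10, [-0.5, 0, 0], [0, 0, 0]]
    - [10, [-0.5, 0, 0], [0, 0, 0]]
    - [10, [-0.4, 0, 0], [0, 0, 0]]
    - [10, [0, 0, -0.4], [0, 0, 0]]
    - [10, [0, 0, -0.6], [0, 0, 0]]
    - [10, [0, 0, -0.6], [0, 0, 0]]
    - [10, [0, 0, -0.6], [0, 0, 0]]
    - [10, [0, 0, -0.4], [0, 0, 0]]
    - [10, [0, 0, 0], [0, 0, 0]]

```text
time: 18.93
tcp_pos: [0.5544, -0.11, 0.1512]
tool_rot: [179.6, 0.0, 80.1]
force: [0.3, 0.2, -3.5]
opening: 0.0167
grip_force: 49.6
```

Request:
move_arm:
  motion:
    - [10, [0, 0, 0], [0, 0, 0.7]]
    - [10, [0, 0, 0], [0, 0, 0.9]]
    - [10, [0, 0, 0], [0, 0, 0.9]]
    - [10, [0, 0, 0], [0, 0, 0.9]]
    - [10, [0, 0, 0], [0, 0, 0.9]]
    - [10, [0, 0, 0], [0, 0, 0.9]]
    - [10, [0, 0, 0], [0, 0, 0.9]]
    - [10, [0, 0, 0], [0, 0, 0.9]]
    - [10, [0, 0, 0], [0, 0, 0.9]]
    - [10, [0, 0, 0], [0, 0, 0.9]]
    - [10, [0, 0, 0], [0, 0, 0]]

```text
time: 19.85
tcp_pos: [0.5514, -0.1093, 0.1464]
tool_rot: [-179.9, 0.1, 27.2]
force: [0.4, -0.2, -2.4]
opening: 0.0162
grip_force: 49.5
```

Request:
move_arm:
  motion:
    - [10, [-0.3, 0.3, 0], [0, 0, 0]]
    - [10, [-0.6, 0.58, 0], [0, 0, 0]]
    - [10, [-0.6, 0.58, 0], [0, 0, 0]]
    - [10, [-0.6, 0.58, 0], [0, 0, 0]]
    - [10, [-0.6, 0.58, 0], [0, 0, 0]]
    - [10, [-0.6, 0.58, 0], [0, 0, 0]]
    - [10, [-0.6, 0.58, 0], [0, 0, 0]]
    - [10, [-0.5, 0.5, 0], [0, 0, 0]]
    - [10, [-0.26, 0.29, 0], [0, 0, 0]]
    - [10, [0, 0, 0], [0, 0, 0]]

```text
time: 20.68
tcp_pos: [0.4696, -0.3602, 0.147]
tool_rot: [180.0, 0.0, 27.3]
force: [0.2, 0.9, -2.8]
opening: 0.0164
grip_force: 49.5
```

Run:
```python
from h import *
P=[]
for i in range(5):
    t=bot.snapshot("top"); o=bot.observe(); P.append(np.r_[o["tcp_pos"],o["tool_rot"][2]])
print(np.round(P,4).tolist())
```

```text
[[0.4699, -0.3584, 0.1469, 27.3026], [0.4701, -0.3571, 0.1469, 27.3491], [0.4704, -0.3565, 0.147, 27.4005], [0.4706, -0.3561, 0.1472, 27.4365], [0.4708, -0.3561, 0.1473, 27.4571]]
```

Request:
move_arm:
  motion:
    - [10, [0, 0, 0.3], [0, 0, 0]]
    - [10, [0, 0, 0.6], [0, 0, 0]]
    - [10, [0, 0, 0.6], [0, 0, 0]]
    - [10, [0, 0, 0.6], [0, 0, 0]]
    - [10, [0, 0, 0.5], [0, 0, 0]]
    - [10, [0, 0, 0.3], [0, 0, 0]]
    - [10, [0, 0, 0.2], [0, 0, 0]]
    - [10, [0, 0, 0.1], [0, 0, 0]]
    - [10, [0, 0, 0], [0, 0, 0]]
    - [10, [0, 0, 0], [0, 0, 0]]
    - [10, [0, 0, 0], [0, 0, 0]]

```text
time: 21.85
tcp_pos: [0.4713, -0.358, 0.0208]
tool_rot: [179.9, -0.0, 27.3]
force: [-0.3, -0.5, -2.9]
opening: 0.0164
grip_force: 49.4
```

Request:
move_arm:
  motion:
    - [10, [0, 0, 0.04], [0, 0, 0]]
    - [10, [0, 0, 0.04], [0, 0, 0]]
    - [10, [0, 0, 0.04], [0, 0, 0]]
    - [10, [0, 0, 0], [0, 0, 0]]
    - [10, [0, 0, 0], [0, 0, 0]]

```text
time: 22.27
tcp_pos: [0.4705, -0.3574, 0.0149]
tool_rot: [-180.0, 0.0, 27.3]
force: [-0.4, -0.8, -3.1]
opening: 0.0168
grip_force: 49.5
```

Request:
move_arm:
  motion:
    - [10, [0, 0, 0.03], [0, 0, 0]]
    - [10, [0, 0, 0.03], [0, 0, 0]]
    - [10, [0, 0, 0.02], [0, 0, 0]]
    - [10, [0, 0, 0], [0, 0, 0]]

```text
time: 22.6
tcp_pos: [0.4704, -0.3574, 0.0115]
tool_rot: [-180.0, 0.0, 27.3]
force: [0.7, -0.3, -2.3]
opening: 0.0166
grip_force: 49.5
```

Request:
move_arm:
  motion:
    - [10, [0, 0, 0.02], [0, 0, 0]]
    - [10, [0, 0, 0.02], [0, 0, 0]]
    - [10, [0, 0, 0], [0, 0, 0]]
    - [10, [0, 0, 0], [0, 0, 0]]

```text
time: 22.93
tcp_pos: [0.4705, -0.3574, 0.0113]
tool_rot: [-180.0, 0.0, 27.3]
force: [-3.2, 2.9, 10.9]
opening: 0.0165
grip_force: 51.2
```

Request:
move_arm:
  motion:
    - [10, [0, 0, -0.02], [0, 0, 0]]
    - [22, [0, 0, 0], [0, 0, 0]]
    - [30, [0, 0, 0], [0, 0, 0]]
    - [45, [0, 0, 0], [0, 0, 0]]
    - [45, [0, 0, 0], [0, 0, 0]]
    - [45, [0, 0, 0], [0, 0, 0]]
    - [45, [0, 0, 0], [0, 0, 0]]

```text
time: 23.52
tcp_pos: [0.4706, -0.3575, 0.0108]
tool_rot: [-180.0, 0.0, 27.3]
force: [-1.0, -0.4, -0.3]
opening: 0.045
grip_force: 0.0
```

Request:
move_arm:
  motion:
    - [45, [0, 0, -0.1], [0, 0, 0]]
    - [45, [0, 0, -0.3], [0, 0, 0]]
    - [45, [0, 0, -0.6], [0, 0, 0]]
    - [45, [0, 0, -0.7], [0, 0, 0]]
    - [45, [0, 0, -0.7], [0, 0, 0]]
    - [45, [-0.6, 0.5, -0.4], [0, 0, 0]]
    - [45, [-0.6, 0.5, 0], [0, 0, 0]]
    - [45, [-0.6, 0.5, 0], [0, 0, 0]]
    - [45, [-0.6, 0.5, 0], [0, 0, 0]]
    - [45, [-0.3, 0.3, 0], [0, 0, 0]]
    - [45, [0, 0, 0], [0, 0, 0]]

```text
time: 24.43
tcp_pos: [0.416, -0.4922, 0.1241]
tool_rot: [179.8, -0.0, 27.2]
force: [-0.5, -0.7, 0.3]
opening: 0.0448
grip_force: 0.0
```

Run:
```python
from h import *
t=bot.snapshot("top"); o=bot.observe(); print(o["time"],o["tcp_pos"],o["force"],bot.spot_in(t,"drift")[:2])
save(t,"end.png",(155,90,395,250),3.3)
```

```text
24.4833 [ 0.41638987 -0.49015631  0.1236439 ] [0.81230087 0.52323573 0.02736698] [{'bbox': [335.2, 170.7, 368.3, 215.9], 'score': 0.53}]
```

View pics/end.png

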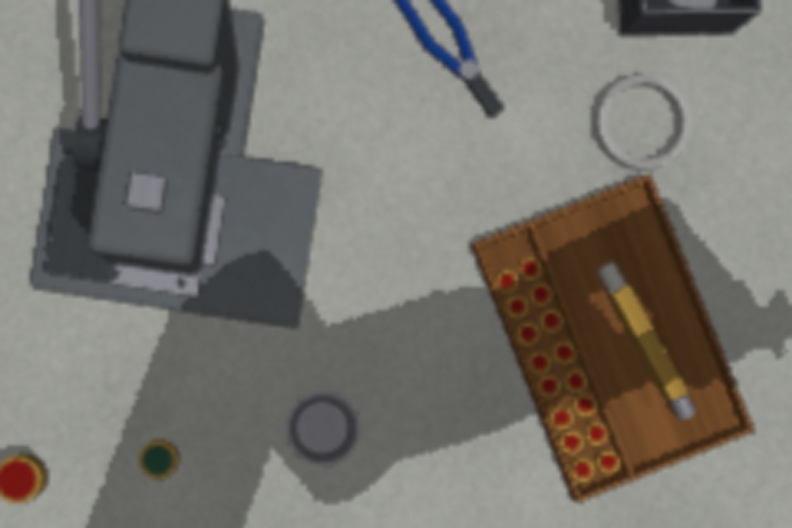

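The picture shows the drift flat in the wide bay (mid at about (648,340)), with the die's lug now close under the head at (215,230) and the other things where they were.

```bash
python3 -c "
from workcell import bot
print(bot.sign_off())"
```

```text
the job is handed in; nothing more can be done
None
```

The job is handed in at about 24 s of the allowed 72 s. The die is home against the stop: total push peaked at 11.7 N, about 5 N of it friction. The drift lies released in the tray's wide bay. The hand-in returned no verdict.

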